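# Clip the electrode tubes into the rack and set the range switch

## Task

Get the welding bench ready: press every electrode tube lying on the bench sideways into the clip rack, one tube to a place, until it has snapped fully home in both of its clips, with the black cap ends all pointing away from the robot. Only when all the tubes are in, turn the range switch clockwise click by click to the long mark, the fourth click up from its anticlockwise stop. Leave the cup, the brush and the clamp where they are.

Things in the scene. Friction and masses are not known exactly. Their poses are not given: they have to be found in the camera images.
- tube0_mid (a point): Electrode tube (five alike, some may be absent), lying on the bench: white round barrel, 22 mm diameter, 120 mm long; white square flange 30 x 30 x 8 mm at its -x end, long black square cap 30 x 30 x 30 mm at its +x end; 158 mm overall, 90 g. Point: middle of the barrel, on its axis, 15 mm above the bench; x along the tube to the cap. Grasp across the barrel.
- tube0_cap (a point): The middle of that tube's black cap, 75 mm from the barrel's middle along the tube's x; the tube's centre of mass lies about 20 mm from the barrel's middle towards it.
- tube1_mid (a point): The same point and axes of electrode tube 1.
- tube1_cap (a point): The middle of that tube's black cap, 75 mm from the barrel's middle along the tube's x; the tube's centre of mass lies about 20 mm from the barrel's middle towards it.
- tube2_mid (a point): The same point and axes of electrode tube 2.
- tube2_cap (a point): The middle of that tube's black cap, 75 mm from the barrel's middle along the tube's x; the tube's centre of mass lies about 20 mm from the barrel's middle towards it.
- tube3_mid (a point): The same point and axes of electrode tube 3.
- tube3_cap (a point): The middle of that tube's black cap, 75 mm from the barrel's middle along the tube's x; the tube's centre of mass lies about 20 mm from the barrel's middle towards it.
- tube4_mid (a point): The same point and axes of electrode tube 4.
- tube4_cap (a point): The middle of that tube's black cap, 75 mm from the barrel's middle along the tube's x; the tube's centre of mass lies about 20 mm from the barrel's middle towards it.
- clip0 (a point): Clip place 0 of the fixed rack: where the middle of a tube's barrel lies once snapped home, 50 mm above the bench. x: direction of the tube in the clips, pointing away from the robot (give or take the rack's yaw); y along the rack; z up. Five places, 55 mm apart along y; any tube may go in any place.
- clip1 (a point): Clip place 1, the same point and axes (55 mm from place 0 along +y). The rack: base plate 125 x 290 x 8 mm, two bars along y, 12 mm wide and 30 mm high, at x = -40 and +40 mm. On each bar every place has one spring clip 12 mm long in x. Between the bars (68 mm clear) there is room for the fingers down to the base plate.
- clip2 (a point): Clip place 2 (110 mm from place 0). Each clip is two sprung steel leaves with inward lips 8 mm above the home axis and flared mouths, up to 67 mm above the bench. A tube is pressed straight down, sideways to its length, into both clips of its place: it first rests on the lips about 16 mm too high, then snaps down onto its seats; about 10 to 20 N in all.
- clip3 (a point): Clip place 3 (165 mm from place 0), same axes.
- clip4 (a point): Clip place 4 (220 mm from place 0), same axes.
- range_switch (a joint): Range switch on top of the grey control box, rad, growing clockwise seen from above. Six detents 0.628 rad (36 degrees) apart, 0 to 3.142, each with a white mark on the panel; 0 is the anticlockwise stop; the long mark is four clicks from it, at 2.513. Between clicks it springs to the nearer detent; a click takes about 0.06 N m. It starts in one of the first three.
- knob_grip (a point): Centre of the switch's grip bar, on the turning axis, 86 mm above the bench. Bar 15 mm wide, 46 mm long, from 72 to 98 mm above the bench; grip it from above across its width. Axes turn with the knob: y along the bar to its pointer end (black stripe), z up. Below: knob skirt 48 mm across, up to 72 mm; fixed box 120 x 120 mm, 60 mm high.
- purge_cup: Bystander: dark steel cup, 72 mm across and 75 mm high, standing on the bench; origin at the centre of its underside, z up.
- wire_brush: Bystander: a brush with a handle lying on the bench; origin under its middle, x along it.
- clamp: Bystander: blue C-shaped clamp about 105 x 175 mm, 16 mm high, lying on the bench; origin under the middle of its spine.

How it is judged:
By the outcome, as a careful person would: the job done as asked, in the order asked, and still so for the second after the job is handed in, with the robot touching nothing.
Of tube0, tube1, tube2, tube3, tube4 only 3 to 5 are there at a start; the rules pass over those that are not, and their reading is None.
At some moment in a run one of tube0, tube1, tube2, tube3, tube4 may be knocked a few centimetres aside while the robot is not near it.
Once in a run the grip may slacken for a moment while it holds something.
It also fails if it takes over 210 s, if anything falls off the work surface, if the arm or the gripper's body presses on something with over 40 N, if the wrist force passes 120 N, or if a joint passes its speed limit or range.

## Robot

A 6-joint arm with a two-finger parallel gripper is mounted at the origin on the work surface. World frame = base frame: x ahead of the robot, y to its left, z up, the work surface at z = 0. Lengths are in m, angles in rad, forces in N, time in s.
With the tool pointing down it reaches from about 0.325 to 0.775 m from the base axis. Payload 5.5 kg.
Tool frame: the origin (TCP) lies between the finger pads; the fingertips stand 8 mm ahead of it and the grasp point (between the pads) lies 11 mm behind it (tcp_to_tips is the distance from the TCP to the fingertips, in m); z points along the fingers, y is the direction in which the jaws open and shut (so a half turn about z gives the same grasp; the last joint's range is limited). The gripper opens to 88 mm and grips with 3 to 60 N. Pads are 20 mm wide; open, the fingers measure 115 mm over their backs; the gripper's body (75 mm by 178 mm) begins 61 mm behind the grasp point.
Start: joints at [1.232, 0.091, 1.231, -0, 1.82, -0.057], TCP at [0.167, 0.576, 0.231] pointing down, gripper open.
Joint ranges: [-2.87, 2.87], [-0.86, 2.18], [0.17, 2.46], [-1.51, 4.65], [0.06, 2.69], [-2.65, 2.65]. Speed limits (rad/s): [2.57, 2.57, 3.01, 3.14, 3.14, 3.14].

## Interface

Orientations are given as a unit quaternion [w, x, y, z].
In Python, from bench import * gives the robot as it stands. Calls block until the motion is done:
- move_to(position, orientation): joint-space move of the TCP to a pose.
- move_l(position, speed=0.15, orientation=None): straight line of the TCP; orientation=None keeps the orientation; speed is the mean speed in m/s.
- movej(angles): joint-space move.
- gripper_open() and close(): open the fingers fully, or close them until they stop; the grip force is fixed at half the most.
- hold(seconds).
- inverse_kinematics(position, orientation): joint angles nearest the present ones, or None.
- state(): the state.
- get_image(name): name is "scene" or "top" or "wrist"; returns a dict with "frame" (384x512x3 uint8, blue, green, red), "depth" (384x512 float32, m along the optical axis (not along the pixel's ray), 0 where there is no reading), "camera_matrix" (3x3 intrinsics, pixels), "view" (4x4, takes a point from world to camera coordinates). Camera axes: x right, y up, looking along -z (the intrinsics and any distortion apply to the point x, -y, -z); pixel columns grow to the right and rows downward; lengths in m; the calibration is good to about 2 mm. A picture is of the moment at which its call begins.
A pose or a line that the arm cannot do raises IKError and nothing moves.
- job_done(): hands the job in, once; it reports no verdict.
The state is a dict: "time": time; "joint_pos": joint angles; "dq": joint speeds; "joint_torque": joint torques, N m; "ee_pos": TCP position; "ee_rot": TCP orientation; "ft_force": force on the tool from outside, world axes, zero at the start; "moment": the same for the moment, N m; "finger_gap": finger opening in m.
Only numpy, scipy, OpenCV 4.12 (cv2) and the standard library are available. Lean on these libraries where they do the work, as an engineer would, in place of code of your own. Each camera call takes 0.05 s, during which the arm holds its last target.

## Working session

There is one attempt and no reset: what is moved stays moved. The work goes in short steps, each a Python script; the robot and the scene stay as the last script left them, time stands still between calls to the robot, and variables do not carry over. Pictures are saved under pics/ and viewed, and the job is handed in when it is done.

```bash
ls; mkdir -p pics; python3 - <<'E'
from bench import *
import cv2,numpy as np
s=state();print(s)
for n in ("scene","top","wrist"):
    d=get_image(n);cv2.imwrite(f"pics/{n}0.png",d["frame"]);np.savez(f"pics/{n}0.npz",**{k:d[k] for k in("frame","depth","camera_matrix","view")})
    print(n,d["camera_matrix"],d["view"],d.keys())
E
```

```text
pics
{'time': 0.0, 'joint_pos': array([ 1.23226438e+00,  9.18527283e-02,  1.23185238e+00, -1.32446498e-05,
        1.81978337e+00, -5.66686887e-02]), 'dq': array([-0.00010695,  0.00147583, -0.00064132, -0.00116756, -0.00089164,
        0.00094649]), 'joint_torque': array([-1.10143468e-03, -4.46447539e+01, -4.06449544e+01,  6.96880720e-02,
        2.92849378e-02, -1.14565200e-04]), 'ee_pos': array([0.16678587, 0.57607254, 0.22952945]), 'ee_rot': array([-1.79796264e-04,  1.40467115e-01,  9.90084891e-01, -9.30725573e-04]), 'ft_force': array([ 0.10634791, -0.64868768, -0.83933761]), 'moment': array([ 0.05771092, -0.02459732, -0.00522588]), 'finger_gap': 0.08822583818417383}
scene [[387.00433634   0.         256.24675946]
 [  0.         387.00433634 191.40852176]
 [  0.           0.           1.        ]] [[-0.50680594  0.86203264  0.0068902   0.34097588]
 [-0.52873157 -0.31714466  0.78731328  0.22021212]
 [ 0.68087493  0.39537198  0.61651466 -1.67007106]
 [ 0.          0.          0.          1.        ]] dict_keys(['frame', 'depth', 'camera_matrix', 'view'])
top [[421.07880835   0.         256.15254627]
 [  0.         421.07880835 192.00152125]
 [  0.           0.           1.        ]] [[ 0.02741669 -0.99955261  0.01195469 -0.07685413]
 [ 0.98999539  0.02880656  0.13812788 -0.54363755]
 [-0.13841045  0.00804808  0.99034225 -1.24039285]
 [ 0.          0.          0.          1.        ]] dict_keys(['frame', 'depth', 'camera_matrix', 'view'])
wrist [[281.76550992   0.         259.78980199]
 [  0.         281.76550992 192.98215362]
 [  0.           0.           1.        ]] [[ 0.27844798  0.96045068 -0.00109974 -0.59857672]
 [-0.92670289  0.26836281 -0.26306492  0.03176024]
 [-0.25236575  0.07426902  0.96477751 -0.39068607]
 [ 0.          0.          0.          1.        ]] dict_keys(['frame', 'depth', 'camera_matrix', 'view'])
```

View pics/top0.png

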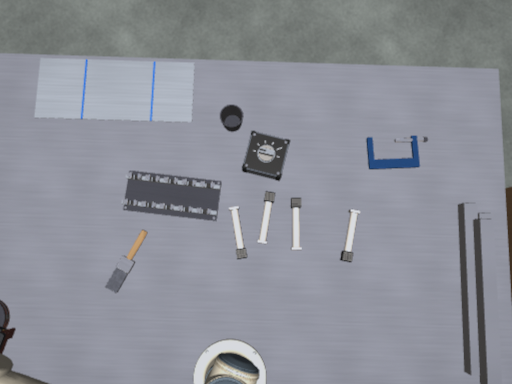

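View pics/scene0.png

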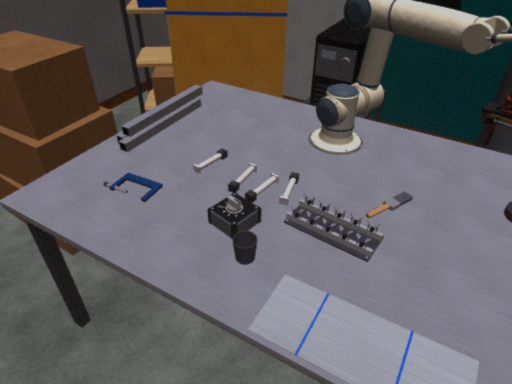

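```bash
python3 - <<'E'
import cv2,numpy as np
d=np.load("pics/top0.npz");f=d["frame"]
c=f[100:300,90:400];cv2.imwrite("pics/top0c.png",cv2.resize(c,None,fx=2.55,fy=2.55,interpolation=cv2.INTER_CUBIC))
z=d["depth"];K=d["camera_matrix"];V=d["view"]
def dep(u,v):
    p=z[v,u];X=np.array([(u-K[0,2])/K[0,0]*p,-(v-K[1,2])/K[1,1]*p,-p,1]);return np.linalg.inv(V)@X
for u,v in [(235,212),(240,232),(266,220),(296,223),(350,236),(266,153),(172,195),(232,120),(300,300),(200,300)]: print(u,v,dep(u,v).round(4))
E
```

```text
235 212 [0.484  0.0011 0.0255 1.    ]
240 232 [ 0.424  -0.0159  0.0201  1.    ]
266 220 [ 0.4623 -0.0938  0.0262  1.    ]
296 223 [ 0.4559 -0.1854  0.024   1.    ]
350 236 [ 0.4209 -0.3489  0.0285  1.    ]
266 153 [ 0.6532 -0.0866  0.0991  1.    ]
172 195 [0.5329 0.1988 0.0073 1.    ]
232 120 [0.7782 0.0214 0.0099 1.    ]
300 300 [ 0.2248 -0.2038 -0.0034  1.    ]
200 300 [0.2175 0.0983 0.0013 1.    ]
```

View pics/wrist0.png

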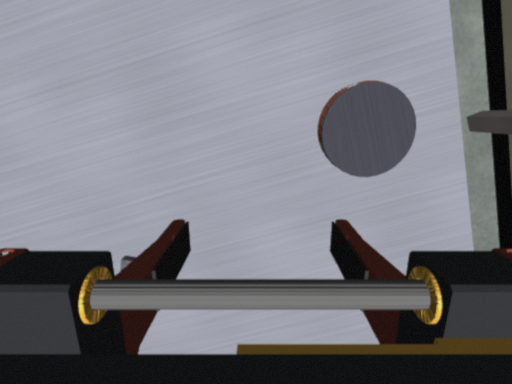

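View pics/top0c.png

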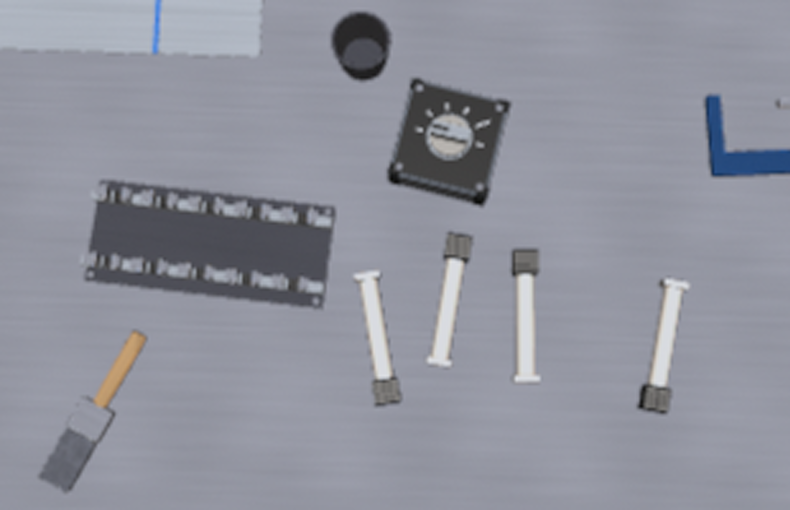

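```bash
cat > h.py <<'E'
from bench import *
import cv2,numpy as np
def q(psi): return [0,np.cos(psi/2),np.sin(psi/2),0]
def snap(n,name):
    d=get_image(n);cv2.imwrite(f"pics/{name}.png",d["frame"]);np.savez(f"pics/{name}.npz",**{k:d[k] for k in("frame","depth","camera_matrix","view")});return d
def cloud(d):
    z=d["depth"];K=d["camera_matrix"];V=d["view"];h,w=z.shape
    u,v=np.meshgrid(np.arange(w),np.arange(h))
    P=np.stack([(u-K[0,2])/K[0,0]*z,-(v-K[1,2])/K[1,1]*z,-z,np.ones_like(z)],-1)
    return (P@np.linalg.inv(V).T)[...,:3]
def pix2plane(d,uv,z0):
    K=d["camera_matrix"];V=np.linalg.inv(d["view"]);uv=np.atleast_2d(uv).astype(float)
    r=np.stack([(uv[:,0]-K[0,2])/K[0,0],-(uv[:,1]-K[1,2])/K[1,1],-np.ones(len(uv))],-1)@V[:3,:3].T
    o=V[:3,3];return o+r*((z0-o[2])/r[:,2])[:,None]
def proj(d,P):
    P=np.atleast_2d(P);c=np.c_[P,np.ones(len(P))]@d["view"].T;K=d["camera_matrix"]
    return np.stack([K[0,0]*c[:,0]/-c[:,2]+K[0,2],K[1,1]*-c[:,1]/-c[:,2]+K[1,2]],-1)
def load(name): return dict(np.load(f"pics/{name}.npz"))
E
python3 - <<'E'
from h import *
for n in ("scene","top","wrist"):
    print(n,np.linalg.inv(load(n+"0")["view"])[:3,3].round(3))
for x,y,z in [(.42,-.1,.3),(.45,-.1,.35),(.4,-.15,.4)]:
  for psi in (0,np.pi/2,np.pi): print(x,z,psi,inverse_kinematics([x,y,z],q(psi)))
E
```

```text
scene [1.426 0.436 0.854]
top [ 0.369 -0.051  1.304]
wrist [0.098 0.595 0.385]
0.42 0.3 0 [-3.12575787e-01 -3.30540277e-01  1.49503912e+00 -4.44089210e-16
  1.97709381e+00  1.25822054e+00]
0.42 0.3 1.5707963267948966 [-3.12575787e-01 -3.30540277e-01  1.49503912e+00 -4.44089210e-16
  1.97709381e+00 -3.12575787e-01]
0.42 0.3 3.141592653589793 [-3.12575787e-01 -3.30540277e-01  1.49503912e+00 -4.44089210e-16
  1.97709381e+00 -1.88337211e+00]
0.45 0.35 0 [-2.92492338e-01 -2.18848998e-01  1.31246300e+00 -4.44089210e-16
  2.04797865e+00  1.27830399e+00]
0.45 0.35 1.5707963267948966 [-2.92492338e-01 -2.18848998e-01  1.31246300e+00 -4.44089210e-16
  2.04797865e+00 -2.92492338e-01]
0.45 0.35 3.141592653589793 [-2.92492338e-01 -2.18848998e-01  1.31246300e+00 -4.44089210e-16
  2.04797865e+00 -1.86328866e+00]
0.4 0.4 0 [-4.38442912e-01 -2.57619540e-01  1.25067906e+00 -4.44089210e-16
  2.14853313e+00  1.13235341e+00]
0.4 0.4 1.5707963267948966 [-4.38442912e-01 -2.57619540e-01  1.25067906e+00 -4.44089210e-16
  2.14853313e+00 -4.38442912e-01]
0.4 0.4 3.141592653589793 [-4.38442912e-01 -2.57619540e-01  1.25067906e+00 -4.44089210e-16
  2.14853313e+00 -2.00923924e+00]
```

```bash
python3 - <<'E'
from h import *
move_to([.42,-.14,.38],q(0)); hold(.2)
snap("wrist","w1");snap("top","t1");print(state()["time"])
move_to([.52,.16,.36],q(0)); hold(.2)
snap("wrist","w2");print(state()["time"], state()["ee_pos"])
E
```

```text
3.1833
4.6417 [0.52011548 0.15894304 0.36040362]
```

View pics/w1.png

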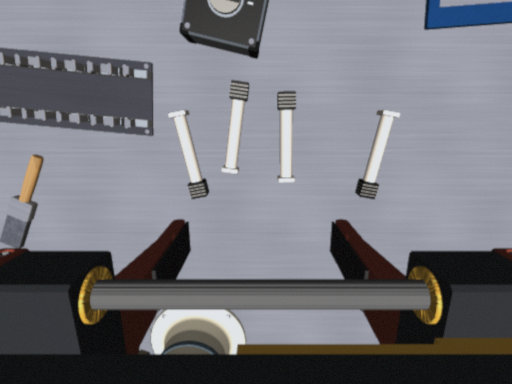

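View pics/w2.png

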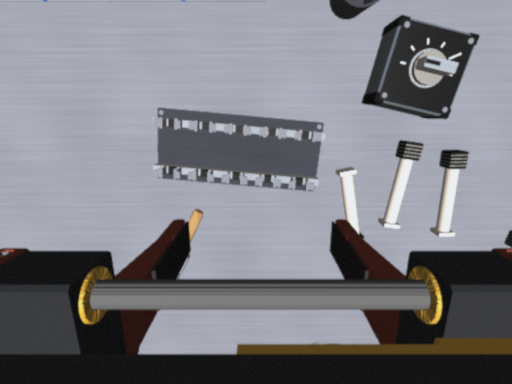

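View pics/t1.png

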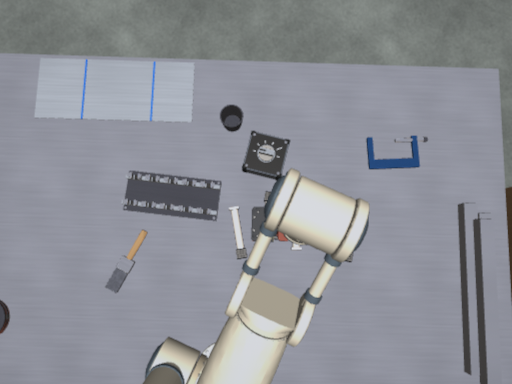

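```bash
cat >> h.py <<'E'
def tubes(d,ymax=0.1,xr=(.28,.62),verbose=True):
    """white-blob tubes: fit axis from pixels of barrel, on plane z~.02 -> correct with depth"""
    f=d["frame"];hsv=cv2.cvtColor(f,cv2.COLOR_BGR2HSV)
    P=cloud(d)
    w=((hsv[...,1]<35)&(hsv[...,2]>200)).astype(np.uint8)
    n,l,st,c=cv2.connectedComponentsWithStats(w)
    out=[]
    for i in range(1,n):
        if st[i,4]<150 : continue
        m=l==i
        v,u=np.nonzero(m)
        pts=np.c_[u,v].astype(np.float32)
        X=pix2plane(d,pts,0.017)[:,:2]
        mu=X.mean(0);U,S,Vt=np.linalg.svd(X-mu,full_matrices=False);a=Vt[0];t=(X-mu)@a
        L=t.max()-t.min();s=(X-mu)@Vt[1]
        if not(.09<L<.15) or s.std()>.012: 
            if verbose: print("skip",st[i],mu.round(3),L.round(3)); 
            continue
        # trim ends & fit axis with barrel only
        tm=(t.max()+t.min())/2
        sel=abs(t-tm)<.045
        line=cv2.fitLine(X[sel].astype(np.float32),cv2.DIST_HUBER,0,1e-4,1e-4).ravel()
        a=line[:2];p0=line[2:]
        t=(X-p0)@a; lo,hi=np.percentile(t,[.3,99.7])
        # cap: which end darker
        def dark(tt):
            c=p0+a*tt; uv=proj(d,[c[0],c[1],.02])[0].round().astype(int)
            if not(2<=uv[0]<509 and 2<=uv[1]<381): return 255
            return f[uv[1]-1:uv[1]+2,uv[0]-1:uv[0]+2].mean()
        dl,dh=dark(lo-.012),dark(hi+.012)
        if dl<dh: a=-a;lo,hi=-hi,-lo
        # white: flange(-68) .. barrel end(+60)
        mid=p0+a*((lo+68e-3)+(hi-60e-3))/2
        zz=P[...,2][m]
        out.append(dict(mid=mid,yaw=np.arctan2(a[1],a[0]),L=hi-lo,dk=(dl,dh),z=np.percentile(zz,80)))
    return out
E
python3 - <<'E'
from h import *
for n in ("w1","top0"):
    print(n)
    for t in tubes(load(n)): print({k:np.round(v,4) for k,v in t.items()})
d=load("w2")
c=pix2plane(d,[(161,112),(320,126),(312,187),(158,177)],.008);print(c)
P=cloud(d);print([P[v,u].round(3) for u,v in [(240,150),(300,155),(420,40),(150,300)]])
f=d["frame"];cv2.imwrite("pics/w2c.png",cv2.resize(f[95:200,140:340],None,fx=4,fy=4,interpolation=cv2.INTER_CUBIC))
E
```

```text
w1
skip [ 151  310   94   44 1560] [ 0.048 -0.001] 0.208
{'mid': array([ 0.4579, -0.0928]), 'yaw': np.float32(-0.1407), 'L': np.float64(0.1293), 'dk': array([161.8889, 113.7407]), 'z': np.float64(0.0271)}
{'mid': array([ 0.4329, -0.007 ]), 'yaw': np.float32(-2.9428), 'L': np.float64(0.1279), 'dk': array([100.4815, 160.9259]), 'z': np.float64(0.0272)}
{'mid': array([ 0.4407, -0.1879]), 'yaw': np.float32(0.024), 'L': np.float64(0.13), 'dk': array([164.5556, 107.2222]), 'z': np.float64(0.0271)}
{'mid': array([ 0.4332, -0.3575]), 'yaw': np.float32(2.9674), 'L': np.float64(0.1283), 'dk': array([ 95.7778, 160.3704]), 'z': np.float64(0.027)}
top0
skip [ 194  340   71   44 1051] [0.056 0.009] 0.205
{'mid': array([ 0.4614, -0.0916]), 'yaw': np.float32(-0.1379), 'L': np.float64(0.1236), 'dk': array([153.1111, 109.1852]), 'z': np.float64(0.0271)}
{'mid': array([ 0.4361, -0.0056]), 'yaw': np.float32(-2.9448), 'L': np.float64(0.1261), 'dk': array([112.5556, 157.8519]), 'z': np.float64(0.0269)}
{'mid': array([ 0.4455, -0.1861]), 'yaw': np.float32(0.0218), 'L': np.float64(0.122), 'dk': array([158.7407,  96.5556]), 'z': np.float64(0.0272)}
{'mid': array([ 0.4362, -0.3541]), 'yaw': np.float32(2.9707), 'L': np.float64(0.1244), 'dk': array([105.9259, 153.5926]), 'z': np.float64(0.0269)}
[[0.59885263 0.32916145 0.008     ]
 [0.57460829 0.05258474 0.008     ]
 [0.46439825 0.06147392 0.008     ]
 [0.48396413 0.34559564 0.008     ]]
[array([0.533, 0.194, 0.01 ]), array([0.524, 0.086, 0.008]), array([ 0.698, -0.075,  0.062]), array([0.546, 0.186, 0.452])]
```

View pics/w2c.png

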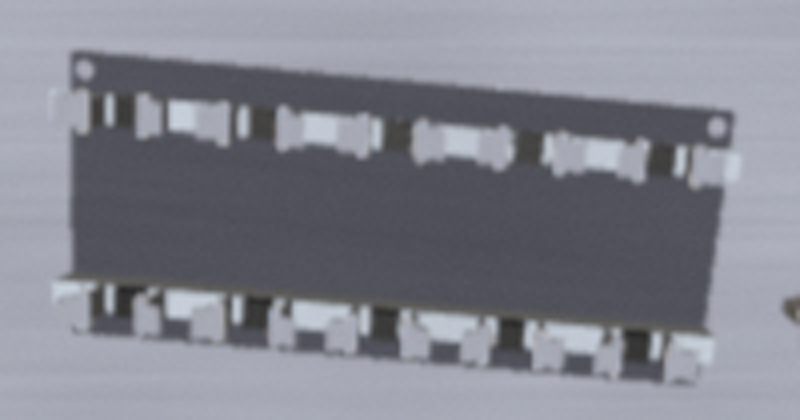

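```bash
python3 - <<'E'
from h import *
for n in ("top0","w2"):
    d=load(n);P=cloud(d);f=d["frame"]
    m=(P[...,2]>.035)&(P[...,2]<.08)&(P[...,0]>.44)&(P[...,0]<.63)&(P[...,1]>.03)&(P[...,1]<.37)
    X=P[m];print(n,len(X),X[:,2].max())
    g=f.max(2)<110
    g&=(P[...,0]>.44)&(P[...,0]<.63)&(P[...,1]>.03)&(P[...,1]<.37)&(abs(P[...,2])<.03)
    g=cv2.morphologyEx(g.astype(np.uint8),cv2.MORPH_CLOSE,np.ones((3,3)))
    g=cv2.morphologyEx(g,cv2.MORPH_OPEN,np.ones((2,2)))
    v,u=np.nonzero(g);Q=pix2plane(d,np.c_[u,v],.008)[:,:2]
    print("plate",cv2.minAreaRect((Q*1000).astype(np.float32)))
    # clips
    # template fit on high points: leaves at x=+-40, y= place +-~14
    from scipy.optimize import minimize
    T=[(sx*.04,(k-2)*.055) for sx in(-1,1) for k in range(5)]
    Xh=X[X[:,2]>.05][:,:2]
    print("high pts",len(Xh), cv2.minAreaRect((Xh*1000).astype(np.float32)))
E
```

```text
top0 586 0.07223907894069526
plate ((529.4639282226562, 195.19805908203125), (287.5594177246094, 122.95946502685547), 84.88823699951172)
high pts 411 ((531.433349609375, 198.4432373046875), (263.32391357421875, 97.37777709960938), 85.04088592529297)
w2 2033 0.07043181095365952
plate ((530.2034301757812, 194.89691162109375), (287.7528991699219, 123.0514907836914), 84.7253646850586)
high pts 1413 ((532.8040161132812, 197.28286743164062), (262.3077392578125, 97.58038330078125), 84.90937805175781)
```

```bash
cat >> h.py <<'E'
RC=np.array([.5305,.196]);RY=-.090
def place(k): return RC+(k-2)*.055*np.array([-np.sin(RY),np.cos(RY)])
def wrap(a): return (a+np.pi)%(2*np.pi)-np.pi
def choose(mid,yaw,k):
    best=None;pl=place(k)
    for e in (0,np.pi):
        psi=yaw+e; psi2=RY+e
        a=wrap(np.arctan2(mid[1],mid[0])+np.pi/2-psi);b=wrap(np.arctan2(pl[1],pl[0])+np.pi/2-psi2)
        c=max(abs(a),abs(b))
        if best is None or c<best[0]: best=(c,psi,psi2)
    return best
def fz(): s=state();return s["ft_force"].round(2),round(float(s["finger_gap"]),4),s["ee_pos"].round(4),round(s["time"],1)
def look(name):
    move_to([.42,-.14,.38],q(0));hold(.15)
    d=snap("wrist",name);return tubes(d,verbose=False)
def pick(t,k,ztcp=.011,off=.005):
    c,psi,psi2=choose(t["mid"],t["yaw"],k);print("choose",c,psi,psi2)
    a=np.array([np.cos(t["yaw"]),np.sin(t["yaw"])])
    g=t["mid"]+np.array([.0015,.0007])+a*off
    move_to([*g,.13],q(psi));move_l([*g,ztcp],.1);close();hold(.2);print("grip",fz())
    move_l([*g,.15],.15);print("up",fz())
    return psi2
E
python3 - <<'E'
from h import *
T=look("w3")
for t in T: print(t["mid"].round(4),round(float(t["yaw"]),3))
t=min(T,key=lambda t:abs(t["mid"][1]+.007))
print(state()["time"])
psi2=pick(t,4)
p=place(4)+.005*np.array([np.cos(RY),np.sin(RY)])
move_to([*p,.15],q(psi2));hold(.2);print(fz())
move_l([*p,.085],.1);hold(.1)
snap("wrist","w4");print(fz());snap("scene","s4")
E
```

```text
[ 0.4582 -0.0928] -0.142
[ 0.4329 -0.007 ] -2.943
[ 0.44   -0.1878] 0.011
[ 0.4333 -0.3575] 2.967
6.05
choose 1.3562237823768237 0.19844174 3.0515926535897933
grip (array([-0.11, -1.17, -0.19]), 0.0212, array([ 0.4295, -0.0073,  0.011 ]), 9.7)
up (array([ 0.09,  0.63, -1.25]), 0.0216, array([ 0.429 , -0.0072,  0.1487]), 10.8)
(array([-0.  ,  0.56, -1.6 ]), 0.0216, array([0.5455, 0.3047, 0.1502]), 13.0)
(array([ 0.57,  0.27, -1.27]), 0.0212, array([0.5459, 0.3054, 0.0862]), 13.9)
```

View pics/w4.png

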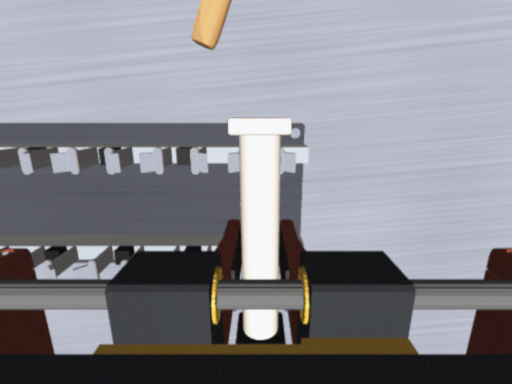

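View pics/s4.png

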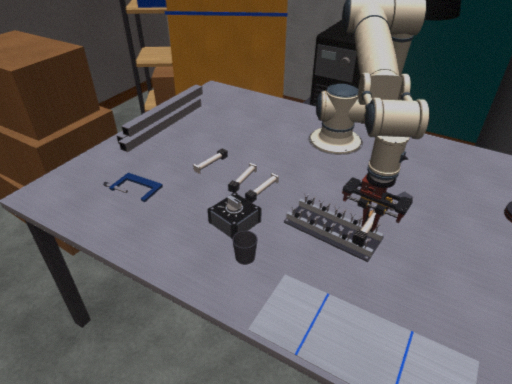

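```bash
python3 - <<'E'
from h import *
f=cv2.imread("pics/w4.png")
cv2.imwrite("pics/w4c.png",cv2.resize(f[110:185,180:330],None,fx=5,fy=5,interpolation=cv2.INTER_CUBIC))
E
```

```text
(no output)
```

View pics/w4c.png

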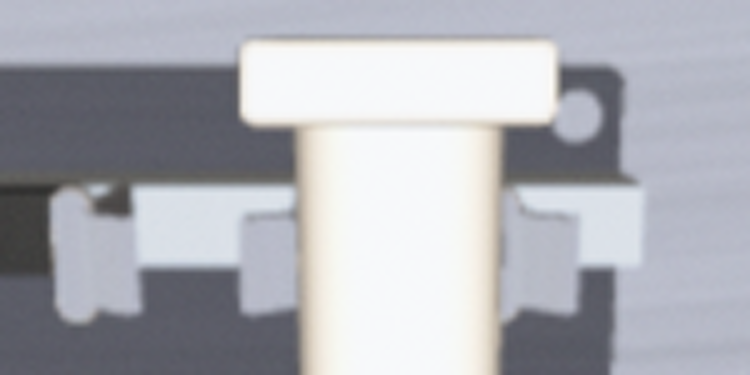

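```bash
sed -i 's/^RC=.*/RC=np.array([.5310,.1972]);RY=-.090/' h.py
cat >> h.py <<'E'
def press(k,z0=.085,z1=.045,off=.005,fmax=40):
    p=place(k)+off*np.array([np.cos(RY),np.sin(RY)])
    move_l([*p,z0],.05)
    z=.066
    while True:
        move_l([*p,z],.05);hold(.05)
        f,g,e,t=fz();print(round(z,4),f,g,e[2])
        if abs(f[2])>fmax: print("FMAX");return False
        if z<=z1+1e-6: return True
        z=max(z-.003,z1)
E
python3 - <<'E'
from h import *
print(press(4));print(fz())
snap("wrist","w5");snap("scene","s5")
E
```

```text
0.066 [ 0.48  0.68 -0.58] 0.0214 0.066
0.063 [-0.28  0.16 -1.07] 0.0213 0.063
0.06 [ 0.29 -0.24  3.12] 0.0214 0.0609
0.057 [ 0.27 -1.4   8.38] 0.0214 0.0592
0.054 [ 0.5  -0.77  7.82] 0.0212 0.0564
0.051 [ 2.37  0.26 -2.33] 0.0211 0.0506
0.048 [-0.23  2.65 -5.06] 0.0213 0.0466
0.045 [-2.75  0.01  4.7 ] 0.0213 0.0459
True
(array([-2.75,  0.01,  4.7 ]), 0.0213, array([0.5459, 0.3065, 0.0459]), 16.9)
```

View pics/w5.png

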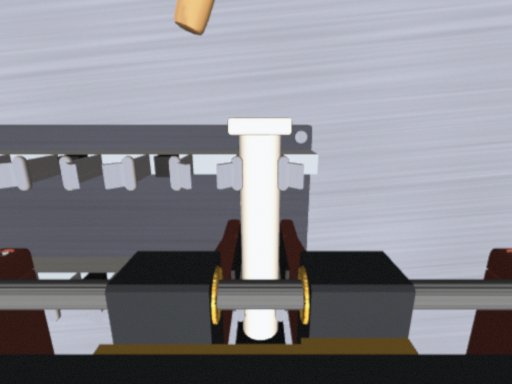

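```bash
cat >> h.py <<'E'
def release(k,off=.005,z=.14):
    p=place(k)+off*np.array([np.cos(RY),np.sin(RY)])
    gripper_open();hold(.1);move_l([*p,z],.15);print("rel",fz())
def toppress(k,psi):
    close()
    for off in (.02,-.02):
        p=place(k)+off*np.array([np.cos(RY),np.sin(RY)])
        move_to([*p,.085],q(psi))
        for z in (.072,.0695,.068):
            move_l([*p,z],.05);hold(.05);f,g,e,t=fz();print("top",off,z,f[2],e[2])
            if f[2]>12: break
        move_l([*p,.085],.1)
    gripper_open()
E
python3 - <<'E'
from h import *
release(4)
toppress(4,RY+np.pi)
T=look("w6")
for t in T: print(t["mid"].round(4),round(float(t["yaw"]),3))
print(fz())
E
```

```text
rel (array([-0.8 , -0.61, -0.41]), 0.0879, array([0.5455, 0.3061, 0.1388]), 19.0)
top 0.02 0.072 -0.22 0.0725
top 0.02 0.0695 -0.29 0.0696
top 0.02 0.068 5.47 0.0692
top -0.02 0.072 0.02 0.0715
top -0.02 0.0695 0.11 0.0696
top -0.02 0.068 6.42 0.0692
[ 0.4581 -0.0928] -0.142
[ 0.4413 -0.1878] 0.021
[ 0.4331 -0.3575] 2.969
(array([-0.48,  0.58, -0.65]), 0.0874, array([ 0.4202, -0.1397,  0.3795]), 27.3)
```

View pics/w6.png

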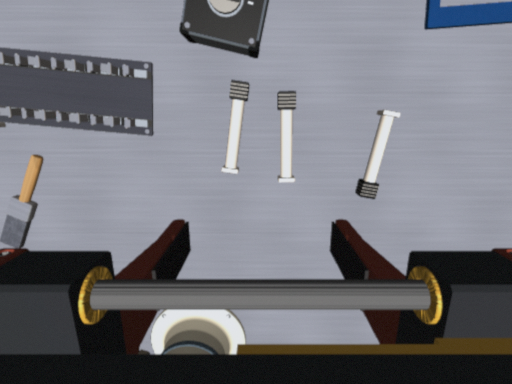

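```bash
cat >> h.py <<'E'
def run(yt,k,name):
    T=look(name)
    for t in T: print(t["mid"].round(4),round(float(t["yaw"]),3))
    t=min(T,key=lambda t:abs(t["mid"][1]-yt))
    psi2=pick(t,k)
    if fz()[1]<.018: print("NO GRIP");return None
    p=place(k)+.005*np.array([np.cos(RY),np.sin(RY)])
    move_to([*p,.15],q(psi2));move_l([*p,.085],.12);hold(.1)
    snap("wrist",name+"h");print(fz());return psi2
E
python3 - <<'E'
from h import *
print(run(-.093,2,"w7"))
E
```

```text
[ 0.4579 -0.0928] -0.141
[ 0.4413 -0.1873] 0.022
[ 0.4331 -0.3575] 2.969
choose 1.6299000698948054 3.0007324 3.0515926535897933
grip (array([ 0.63,  0.01, -0.95]), 0.0212, array([ 0.4643, -0.0928,  0.011 ]), 32.7)
up (array([-0.94,  0.44, -1.23]), 0.0212, array([ 0.4638, -0.0927,  0.1487]), 33.8)
(array([-0.4 , -0.29, -1.09]), 0.0215, array([0.5367, 0.1969, 0.0865]), 35.8)
3.0515926535897933
```

View pics/w7h.png

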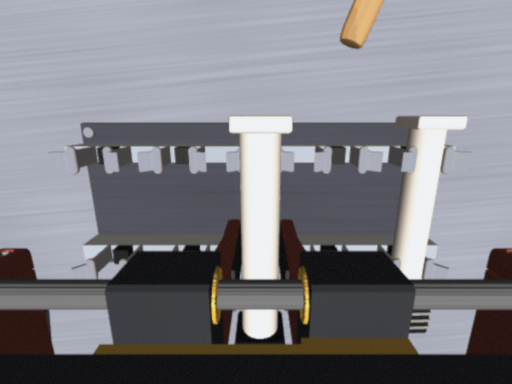

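```bash
python3 - <<'E'
from h import *
if press(2):
    release(2);toppress(2,RY+np.pi)
    print(fz())
    print(run(-.3575,0,"w8"))
E
```

```text
0.066 [-0.72  1.44 -1.15] 0.0214 0.0659
0.063 [ 0.67 -0.45  0.05] 0.0215 0.063
0.06 [ 0.   -0.09  2.06] 0.0213 0.0609
0.057 [ 0.68 -0.01  7.15] 0.0211 0.0589
0.054 [ 1.96 -1.25  7.57] 0.0215 0.0562
0.051 [ 3.04  0.87 -2.66] 0.021 0.0505
0.048 [ 0.2   2.25 -5.44] 0.0212 0.0466
0.045 [-2.73  1.34  3.98] 0.0212 0.0459
rel (array([-0.88,  0.26,  0.21]), 0.0877, array([0.5356, 0.1966, 0.1389]), 40.7)
top 0.02 0.072 0.81 0.0726
top 0.02 0.0695 0.61 0.0695
top 0.02 0.068 5.38 0.0692
top -0.02 0.072 0.08 0.0715
top -0.02 0.0695 -0.67 0.0696
top -0.02 0.068 5.52 0.0692
(array([ 0.58, -0.66, -0.29]), 0.0878, array([0.5111, 0.199 , 0.085 ]), 46.8)
[0.5337 0.2258] -0.096
[ 0.4412 -0.1878] 0.021
[ 0.4333 -0.3575] 2.968
choose 1.3141674528784204 6.1100636 3.0515926535897933
grip (array([-0.28, -0.25,  0.17]), 0.0214, array([ 0.4299, -0.3559,  0.011 ]), 52.8)
up (array([ 0.06,  0.06, -0.8 ]), 0.0216, array([ 0.4295, -0.3556,  0.1486]), 53.9)
(array([ 0.69,  0.15, -0.65]), 0.0213, array([0.5268, 0.0872, 0.0864]), 56.8)
3.0515926535897933
```

View pics/w8h.png

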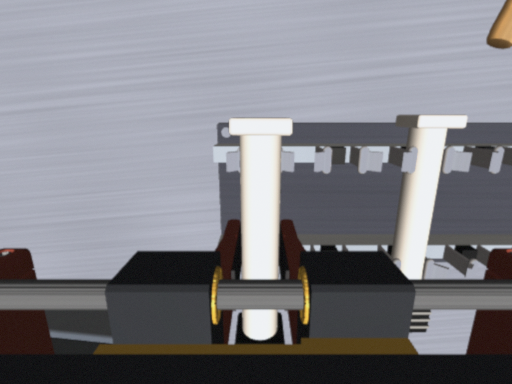

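```bash
python3 - <<'E'
from h import *
if press(0):
    release(0);toppress(0,RY+np.pi)
    T=look("w9")
    for t in T: print(t["mid"].round(4),round(float(t["yaw"]),3))
    t=min(T,key=lambda t:abs(t["mid"][1]+.188))
    psi2=pick(t,3,ztcp=.020)
    p=place(3)+.005*np.array([np.cos(RY),np.sin(RY)])
    move_to([*p,.17],q(psi2));move_l([*p,.10],.12);hold(.1)
    snap("wrist","w9h");print(fz(),psi2);snap("scene","s9")
E
```

```text
0.066 [-1.04 -0.69 -0.4 ] 0.0212 0.0659
0.063 [ 0.4   0.52 -0.74] 0.0212 0.0631
0.06 [0.65 0.36 4.  ] 0.0214 0.0608
0.057 [0.97 0.21 7.43] 0.0212 0.0589
0.054 [ 2.02 -0.41  8.26] 0.0214 0.0562
0.051 [ 2.89  0.59 -2.52] 0.0209 0.0506
0.048 [-1.33  1.48 -4.53] 0.0216 0.0466
0.045 [-3.19  0.14  4.87] 0.0214 0.0459
rel (array([-0.11, -0.46,  0.45]), 0.0878, array([0.5257, 0.0871, 0.1389]), 61.7)
top 0.02 0.072 -0.71 0.0725
top 0.02 0.0695 0.55 0.0695
top 0.02 0.068 4.55 0.0692
top -0.02 0.072 0.28 0.0716
top -0.02 0.0695 -0.21 0.0696
top -0.02 0.068 4.88 0.0692
[0.5341 0.2256] -0.098
[0.5242 0.1064] -0.096
[ 0.4412 -0.1878] 0.024
choose 1.9977695210971884 3.166028 3.0515926535897933
grip (array([ 0.04, -0.22,  0.97]), 0.0215, array([ 0.4477, -0.187 ,  0.02  ]), 75.4)
up (array([-0.12,  0.38,  0.01]), 0.0211, array([ 0.4472, -0.1868,  0.1487]), 76.4)
(array([-0.41,  0.65,  0.5 ]), 0.0212, array([0.5416, 0.2517, 0.1014]), 78.9) 3.0515926535897933
```

View pics/w9h.png

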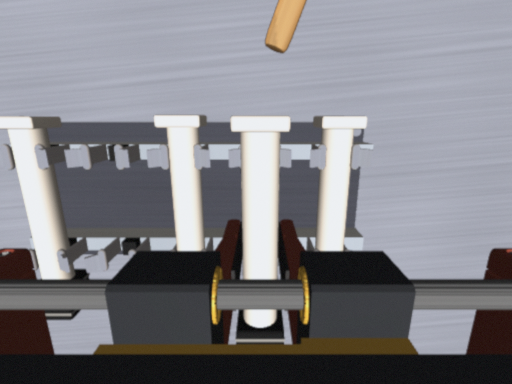

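View pics/s9.png

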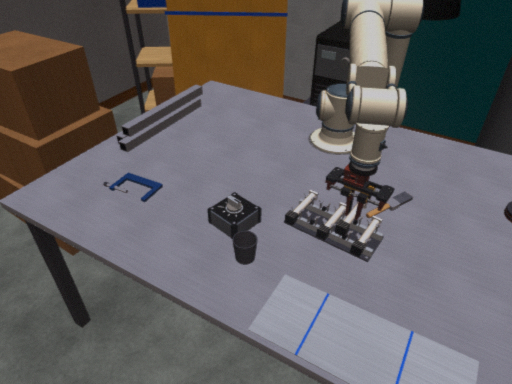

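```bash
python3 - <<'E'
from h import *
p=place(3)+.005*np.array([np.cos(RY),np.sin(RY)])
for z in (.076,.073,.0712):
    move_l([*p,z],.04);hold(.1);print(fz())
gripper_open();hold(.2);print(fz())
move_l([*p,.14],.1);snap("wrist","w10");print(fz())
E
```

```text
(array([-0.18, -0.93, -0.43]), 0.0213, array([0.5411, 0.2516, 0.0764]), 79.8)
(array([ 0.78,  0.15, -0.88]), 0.0215, array([0.5409, 0.2515, 0.073 ]), 80.2)
(array([-0.47,  0.45, -0.51]), 0.021, array([0.5409, 0.2515, 0.0712]), 80.5)
(array([ 0.53, -0.29, -0.19]), 0.0878, array([0.5409, 0.2515, 0.0712]), 81.8)
(array([ 0.08,  0.8 , -0.05]), 0.0879, array([0.5405, 0.2514, 0.1389]), 82.7)
```

View pics/w10.png

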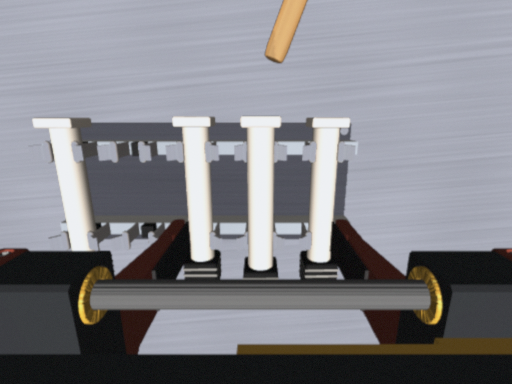

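```bash
python3 - <<'E'
from h import *
close()
p=place(3)
move_to([*p,.095],q(RY+np.pi))
z=.087
while z>.0679:
    move_l([*p,z],.04);hold(.05);f,g,e,t=fz();print(round(z,4),f,e[2])
    if f[2]>35: print("FMAX");break
    z=max(z-.003,.068) if z>.068 else 0
move_l([*p,.095],.1)
toppress(3,RY+np.pi)
move_l([*p,.2],.15);snap("wrist","w11");print(fz())
E
```

```text
0.087 [-0.25 -0.66  0.38] 0.0878
0.084 [ 0.64 -0.05  2.39] 0.0847
0.081 [1.46 0.3  7.01] 0.0829
0.078 [1.15 0.   8.93] 0.0806
0.075 [ 0.16 -0.2  -0.19] 0.0748
0.072 [ 0.4  -0.07 -1.06] 0.071
0.069 [-0.08  0.26  2.9 ] 0.0693
0.068 [-1.74 -0.31  6.14] 0.0692
top 0.02 0.072 0.64 0.072
top 0.02 0.0695 0.44 0.0696
top 0.02 0.068 5.41 0.0692
top -0.02 0.072 -0.05 0.0715
top -0.02 0.0695 -0.45 0.0696
top -0.02 0.068 5.1 0.0692
(array([-0.4 , -0.21, -0.43]), 0.0878, array([0.5354, 0.2518, 0.1985]), 93.2)
```

View pics/w11.png

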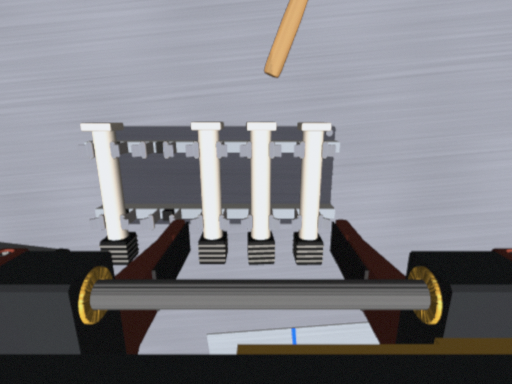

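```bash
python3 - <<'E'
from h import *
move_to([.53,-.085,.28],q(0));hold(.15)
d=snap("wrist","w12");snap("top","t12")
cv2.imwrite("pics/w12c.png",cv2.resize(d["frame"][0:230,130:390],None,fx=3,fy=2.6,interpolation=cv2.INTER_CUBIC))
E
```

```text
(no output)
```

View pics/w12.png

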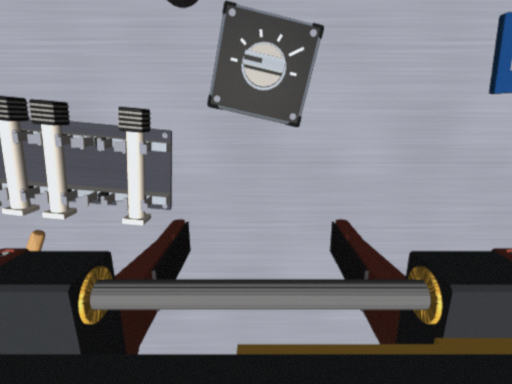

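View pics/t12.png

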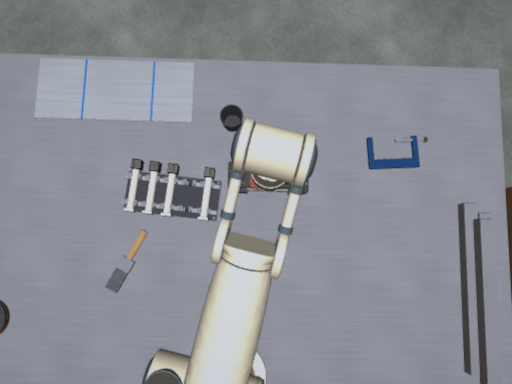

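```bash
python3 - <<'E'
from h import *
d=load("w12");f=d["frame"]
cv2.imwrite("pics/w12c.png",cv2.resize(f[15:115,215:315],None,fx=6,fy=6,interpolation=cv2.INTER_CUBIC))
m=[(234,60),(243,42),(262,33),(280,38),(297,51),(293,73)]
M=pix2plane(d,m,.0605);print(M.round(4))
E
```

```text
[[ 0.6674 -0.0538  0.0605]
 [ 0.6872 -0.065   0.0605]
 [ 0.6969 -0.0878  0.0605]
 [ 0.6916 -0.1094  0.0605]
 [ 0.6774 -0.1302  0.0605]
 [ 0.6527 -0.1262  0.0605]]
```

View pics/w12c.png

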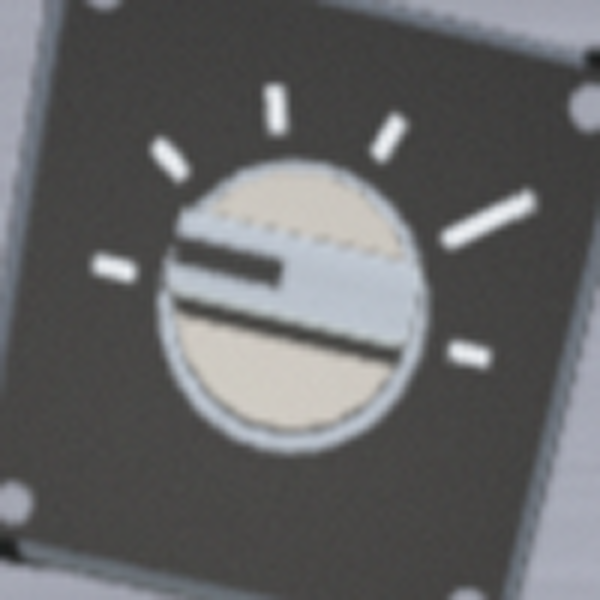

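```bash
python3 - <<'E'
from h import *
d=load("w12")
def cr(x,y): return (215+(x+.5)/6-.5,15+(y+.5)/6-.5)
M=pix2plane(d,[cr(115,268),cr(171,160),cr(276,110),cr(388,138),cr(490,220),cr(470,354)],.0605);print(M.round(4))
print("mid05",(M[0]+M[5])/2,np.arctan2(*(M[0]-M[5])[[1,0]]))
print("skirt",pix2plane(d,[cr(293,305)],.071))
# bar top corners centre at z=.098
print("bar",pix2plane(d,[cr(298,283)],.098))
P=cloud(d);f=d["frame"]
m=(P[...,2]>.09)&(P[...,2]<.11)&(abs(P[...,0]-.66)<.04)&(abs(P[...,1]+.09)<.04)
Q=P[m];print(len(Q),cv2.minAreaRect((Q[:,:2]*1000).astype(np.float32)))
d=load("top0");P=cloud(d)
m=(P[...,2]>.09)&(P[...,2]<.11)&(abs(P[...,0]-.66)<.04)&(abs(P[...,1]+.09)<.04)
Q=P[m];print(len(Q),cv2.minAreaRect((Q[:,:2]*1000).astype(np.float32)))
E
```

```text
[[ 0.6682 -0.0535  0.0605]
 [ 0.6881 -0.0652  0.0605]
 [ 0.697  -0.0861  0.0605]
 [ 0.692  -0.1085  0.0605]
 [ 0.6771 -0.1293  0.0605]
 [ 0.652  -0.1261  0.0605]]
mid05 [ 0.66013334 -0.0897829   0.0605    ] 1.3513213538712723
skirt [[ 0.65965331 -0.08954475  0.071     ]]
bar [[ 0.65909974 -0.09015433  0.098     ]]
644 ((660.360107421875, -89.22828674316406), (46.030914306640625, 15.25549602508545), 77.14441680908203)
85 ((659.42626953125, -87.91535949707031), (45.63511276245117, 15.113950729370117), 78.70964050292969)
```

```bash
cat >> h.py <<'E'
KC=[.660,-.0892]
def knob(psi,n):
    move_to([*KC,.15],q(psi));move_l([*KC,.082],.08);close();hold(.2);print("kgrip",fz())
    for i in range(n):
        for s in (1,2):
            psi-=.6283/2; move_to([*KC,.082],q(psi)); hold(.1)
            st=state();print(i,s,st["joint_pos"][5].round(3),st["moment"].round(3),st["ft_force"].round(1))
        hold(.2)
    gripper_open();hold(.2);move_l([*KC,.15],.1);return psi
E
python3 - <<'E'
from h import *
print(knob(1.35,2))
move_to([.53,-.085,.28],q(0));hold(.15)
d=snap("wrist","w13");print(fz())
cv2.imwrite("pics/w13c.png",cv2.resize(d["frame"][15:115,215:315],None,fx=5,fy=5,interpolation=cv2.INTER_CUBIC))
E
```

```text
kgrip (array([ 1.52, -0.14, -1.19]), 0.0149, array([ 0.6601, -0.0892,  0.082 ]), 99.0)
0 1 0.346 [-0.081 -0.12   0.02 ] [ 1.8  0.1 -1. ]
0 2 0.66 [-0.011  0.046 -0.019] [ 0.4  0.8 -0.5]
1 1 0.974 [0.148 0.237 0.047] [-0.6  0.3  0.6]
1 2 1.288 [0.399 0.338 0.033] [-0.4  2.   1.7]
0.09340000000000026
(array([-0.32,  0.46, -0.09]), 0.0881, array([ 0.5303, -0.0849,  0.2774]), 104.6)
```

View pics/w13c.png

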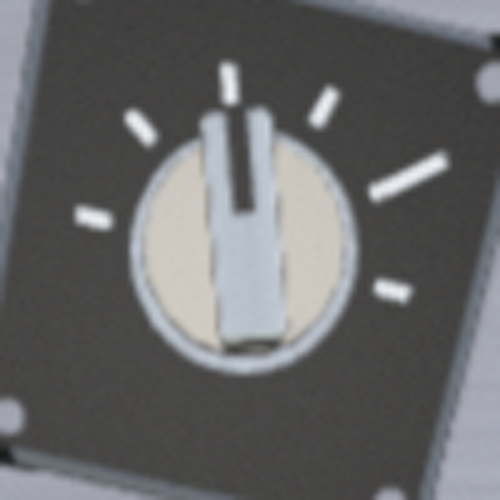

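The pointer stripe (crop 238,160) now points at the third mark, which is click 2. Next I regrip and turn two more clicks.

```bash
python3 - <<'E'
from h import *
print(inverse_kinematics([*KC,.15],q(.0934+np.pi)))
print(knob(.0934+np.pi,2))
move_to([.53,-.085,.28],q(0));hold(.15)
d=snap("wrist","w14");print(fz())
cv2.imwrite("pics/w14c.png",cv2.resize(d["frame"][15:115,215:315],None,fx=5,fy=5,interpolation=cv2.INTER_CUBIC))
movej([-1.1,0,1.3,0,1.8,0]);hold(.2);snap("top","t14");snap("scene","s14");print(fz())
c=cv2.imread("pics/t14.png");cv2.imwrite("pics/t14c.png",cv2.resize(c[90:290,90:390],None,fx=2.6,fy=2.6,interpolation=cv2.INTER_CUBIC))
E
```

```text
[-1.85410743e-01  2.68497662e-01  1.17481361e+00 -4.44089210e-16
  1.69828138e+00 -1.84960707e+00]
kgrip (array([-0.84,  1.61,  0.19]), 0.0149, array([ 0.66  , -0.0889,  0.082 ]), 109.6)
0 1 -1.539 [ 0.541  0.113 -0.002] [-1.7  4.6  1.1]
0 2 -1.225 [0.769 0.036 0.027] [-0.4  4.2  0.4]
1 1 -0.909 [0.893 0.059 0.032] [ 0.4  4.6 -0.1]
1 2 -0.594 [ 0.853  0.031 -0.035] [1.1 5.3 0.1]
1.9783926535897927
(array([ 0.37, -0.12,  0.21]), 0.0874, array([ 0.5301, -0.085 ,  0.2796]), 116.1)
(array([-0.35,  0.15,  0.29]), 0.088, array([ 0.2931, -0.4996,  0.2448]), 118.2)
```

View pics/w14c.png

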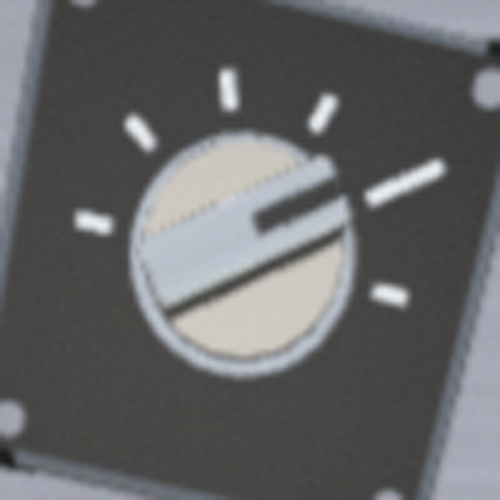

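View pics/t14c.png

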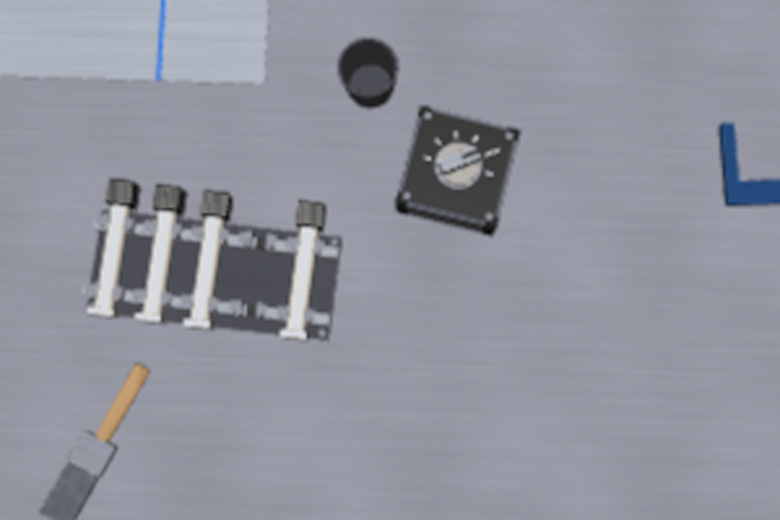

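View pics/s14.png

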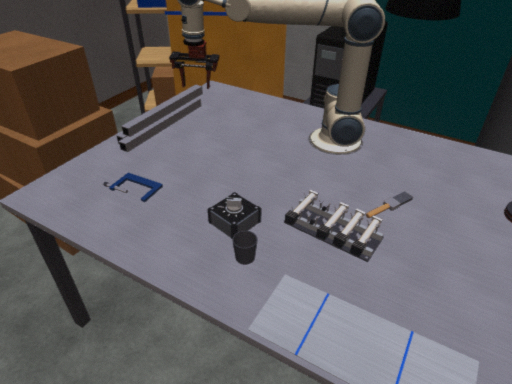

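```bash
python3 - <<'E'
from h import *
d=load("t14");P=cloud(d)
for k in (0,2,3,4):
    a=np.array([np.cos(RY),np.sin(RY)])
    r=[]
    for o in (-.055,.055):
        c=place(k)+a*o;uv=proj(d,[*c,.061])[0].round().astype(int);r.append(np.median(P[uv[1]-1:uv[1]+2,uv[0]-1:uv[0]+2,2]).round(4))
    print(k,r)
print(job_done())
E
```

```text
0 [np.float64(0.0594), np.float64(0.0607)]
2 [np.float64(0.0595), np.float64(0.0605)]
3 [np.float64(0.0614), np.float64(0.0605)]
4 [np.float64(0.0608), np.float64(0.0597)]
the job is handed in; nothing more can be done
None
```

I found four tubes on the bench, and all four are snapped into the rack at places 0, 2, 3 and 4 with their black caps pointing away from the robot. Only after that did I turn the range switch four clicks clockwise, from its anticlockwise stop to the long mark. The job is handed in, at about 118 s of the 210 s allowed.

- **Tubes:** I pressed each tube down afterwards near both clips with the fingers closed. Each one stopped at about 61 mm, the home height. The last top camera depth readings put the barrel tops at 59 to 61 mm at both ends.
- **Switch:** the last wrist picture shows the pointer stripe in line with the long mark.
- **Cup, brush and clamp:** the last top and scene pictures show nothing visibly moved.
- **Disagreements:** the wrist and top cameras differed by 2–5 mm on tube positions. The first rack estimate was off by about 1.3 mm, and I corrected it before pressing the first tube. No check failed.

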